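Tip the used vials into the waste bin

ROBOT

A 6-joint arm with a two-finger parallel gripper is mounted at the origin on the work surface. World frame = base frame: x ahead of the robot, y to its left, z up, the work surface at z = 0. Lengths are in m, angles in rad, forces in N, time in s.
With the tool pointing down it reaches from about 0.325 to 0.85 m from the base axis. Payload 4.4 kg.
Tool frame: the origin (TCP) lies midway between the tips of the shut fingers; the grasp point (between the pads) lies 19 mm behind it; z points along the fingers, y is the line along which they close (so a half turn about z gives the same grasp; the last joint's range is limited). The gripper opens to 94 mm and grips with 3 to 60 N. Pads are 16 mm wide; open, the fingers measure 119 mm over their backs; the gripper's body (75 mm by 177 mm) begins 78 mm behind the grasp point.
Start: joints at [1.093, 0.207, 1.542, -0, 1.393, -0.15], TCP at [0.185, 0.544, 0.205] pointing down, gripper open.
Joint ranges: [-2.73, 2.73], [-0.86, 2.22], [0.23, 2.46], [-1.11, 4.25], [0.08, 2.63], [-2.82, 2.82]. Speed limits (rad/s): [2.79, 2.79, 3.14, 3.14, 3.14, 3.14].

INTERFACE

Orientations are given as a unit quaternion [w, x, y, z].
In Python, from rig import * gives the robot as it stands.
- The arm moves only by the tool carry_out, never from a script. Its argument "rows" is a list of rows, each a list of 3 entries, a list of its own where there are three numbers: the shift along the tool's x, y, z scaled (see below), then the turn about the tool's z scaled (see below), then the opening, from -1 (shut) to 1 (fully open). In form: [[[tx, ty, tz], turn, fingers], ...]. A call has 1 to 8 rows; each row shifts and turns the commanded pose from where the row before left it, along the tool's axes as they then stand; what a row does not reach is not made up. The controller multiplies each number of a shift by 0.03 m and each number of a turn by 0.12 rad. A row lasts 1/12 s, in which the tool goes at most 41.7 mm and 7.16 degrees, less where a joint would pass 70% of its speed; a pose out of reach is approached as far as the arm can. A call with a number of a shift or a turn outside -1 to 1 is refused whole. A call with a gripper value outside its range is refused whole. The fingers move at their own pace and stop on an object; "grip_force" is the grip in N (left out, the last holds). Time passes only in rows, so rows that do not move let the fingers close. It gives the time, the measured TCP pose, the force, the opening and the grip force at its end, in the units of the state.
- get_obs(): the state, without advancing time (a new reading comes with each control period).
- camera(name): name is "scene" or "top" or "wrist"; returns (picture, depth): 420x560x3 uint8, red, green, blue; 420x560 float32, m along the optical axis (not along the pixel's ray), 0 where there is no reading.
- calibration(name): a dict with "mtx" (3x3 intrinsics, pixels), "origin" and "attitude" of the camera in the world. Camera axes: x right, y up, looking along -z (the intrinsics and any distortion apply to the point x, -y, -z); pixel columns grow to the right and rows downward; lengths in m; the calibration is good to about 2 mm. A picture is of the moment at which its call begins: read the wrist's pose just before it. calibration takes no time and is no camera call; for the wrist camera it gives the pose at the moment of the call.
- close_job(): hands the job in; it is judged then, once.
The state is a dict: "clock": time; "joints": joint angles; "joint_velocities": joint speeds; "effort": joint torques, N m; "tool_pos": TCP position; "ee_rot": TCP orientation; "wrist_force": force on the tool from outside, world axes, zero at the start; "wrist_torque": the same for the moment, N m; "finger_gap": finger opening in m; "finger_force": force on a finger pad.
Only numpy, scipy, OpenCV 4.12 (cv2) and the standard library are available. Lean on these libraries where they do the work, as an engineer would, in place of code of your own. Each camera call takes 0.05 s, during which the arm holds its last target. There are 200 camera calls.

TASK

Move the blue waste bin in under the open end of the tipping tray, then push the tray's lever over until it stands at the red 45 degree mark, not far beyond it, and keep it there until all three used vials have rolled into the bin. Then bring the tray back level, at the green mark, leave the bin where it is with the vials in it, and do not disturb the bottles, beaker, jar and tools around.

Things in the scene. Friction and masses are not known exactly. Their poses are not given: they have to be found in the camera images.
- stand: Grey tipping stand, fixed to the bench. Base plate from x = -85 to 85, y = -35 to 100 mm, 12 mm thick; posts at x = +-64 mm, 187 mm tall, carry the aluminium tray's pivot axis, which runs along the stand's x. Origin on the bench below the axis. It pours towards its -y. White arc on each post: green mark straight up (level), red mark 45 degrees over towards -y
- pivot (a point): Middle of the pivot axis, 170 mm above the stand's origin, axes as the stand's. When level the tray reaches from y = -120 (its open end) to +70 mm from it, is 92 mm wide outside, 84 mm inside, its floor 12 mm below the axis, its walls up to 22 mm above. A 2 mm sill at the open end holds the vials back until the tray is well tipped
- tray (a joint): Tray angle in rad about the stand's +x: 0 level (lever upright, at the green mark), positive when pouring (lever leans to the stand's -y), 0.785 at the red mark. Travel -0.3 to 1.3, no stop or detent at level or at the mark. Stiff hinge (about 0.4 N m, some 4 N at the knob): it stays where it is left
- knob (a point): Centre of the blue ball knob, 28 mm across, on top of the tray's lever, a steel rod 10 mm thick. It is 100 mm from the pivot axis and turns with the tray: at tray angle a it is at x = -90, y = -100 sin a, z = 170 + 100 cos a mm in the stand's frame (270 mm above the bench when level)
- lip (a point): Middle of the floor's edge at the tray's open end, turning with the tray: 120 mm to -y of the axis and 158 mm above the bench when level; 76 mm to -y and 77 mm above the bench at 45 degrees (underside 5 mm lower)
- drop (a point): Point on the bench, 130 mm to the stand's -y of its origin, where the middle of the bin belongs; there, square to the stand, the bin's near wall clears the base plate by 10 mm. Fixed to the stand
- bin: Blue open waste bin, 170 x 170 mm outside, 60 mm tall, walls 8 mm thick, about 0.45 kg, loose on the bench; origin under its centre, walls square to its x and y
- vial0: Used glass vial with an orange cap, 23 mm across, 75 mm long, about 30 g, lying in the tray across the pouring direction; origin at its centre, length along its x
- vial1: Used glass vial with an orange cap, 23 mm across, 75 mm long, about 30 g, lying in the tray across the pouring direction; origin at its centre, length along its x
- vial2: Used glass vial with an orange cap, 23 mm across, 75 mm long, about 30 g, lying in the tray across the pouring direction; origin at its centre, length along its x
- bottle_clear: clear solvent bottle with a blue cap, 80 mm across, 170 mm tall; bystander; origin under its centre
- bottle_amber: amber solvent bottle with a blue cap, 80 mm across, 170 mm tall; bystander; origin under its centre
- beaker: glass beaker, 70 mm across, 90 mm tall; bystander; origin under its centre
- jar: small white jar, 56 mm across, 60 mm tall; bystander; origin under its centre
- wrench: small steel wrench lying flat, 140 mm long; bystander
- screwdriver: screwdriver lying flat, 160 mm long; bystander
Mind the look-alikes: they are no part of the job. Of the things like the bin, leave any that is brown; of the rest the smaller one is meant. Leave any purple look-alike of the vial0 alone.

How it is judged:
On the way, in this order (a step that is already met when the one before it is completed fails the run):
1. the bin stands under the open end of the tray, its middle within 35 mm of the drop point, while the tray is still about level (horizontal distance between bin and drop below 0.035 m and angle between bin's own z axis and vertical below 0.1 rad and height (world z) of bin below 0.01 m and value of joint tray between -0.15 and 0.15 rad), for 0.2 s.
2. the tray is held within 7 degrees of the 45 degree mark with all three vials in the bin, for half a second (value of joint tray between 0.663 and 0.907 rad and x of vial0 in the frame of bin between -0.085 and 0.085 m and y of vial0 in the frame of bin between -0.085 and 0.085 m and z of vial0 in the frame of bin between 0 and 0.06 m and x of vial1 in the frame of bin between -0.085 and 0.085 m and y of vial1 in the frame of bin between -0.085 and 0.085 m and z of vial1 in the frame of bin between 0 and 0.06 m and x of vial2 in the frame of bin between -0.085 and 0.085 m and y of vial2 in the frame of bin between -0.085 and 0.085 m and z of vial2 in the frame of bin between 0 and 0.06 m), for 0.5 s.
At the end, for the whole second after the job is handed in: The tray is level within 5 degrees and still; the bin stands upright on the bench with its middle within 45 mm of the drop point; all three vials lie at rest inside the bin (value of joint tray between -0.087 and 0.087 rad and x of vial0 in the frame of bin between -0.085 and 0.085 m and y of vial0 in the frame of bin between -0.085 and 0.085 m and z of vial0 in the frame of bin between 0 and 0.06 m and x of vial1 in the frame of bin between -0.085 and 0.085 m and y of vial1 in the frame of bin between -0.085 and 0.085 m and z of vial1 in the frame of bin between 0 and 0.06 m and x of vial2 in the frame of bin between -0.085 and 0.085 m and y of vial2 in the frame of bin between -0.085 and 0.085 m and z of vial2 in the frame of bin between 0 and 0.06 m and horizontal distance between bin and drop below 0.045 m and angle between bin's own z axis and vertical below 0.1 rad and height (world z) of bin below 0.01 m and velocity of joint tray between -0.05 and 0.05 rad/s and linear speed of each of vial0, vial1, vial2 below 0.03 m/s and linear speed of bin below 0.02 m/s); the robot touches nothing.
It fails at once if the tray is tipped far past the mark (over 60 degrees) (value of joint tray above 1.047 rad).
It fails at once if a bottle, the beaker, the jar or a tool is moved by more than 40 mm or a standing one tipped over (distance of any of bottle_clear, bottle_amber, beaker, jar, wrench, screwdriver from where it was at the start of the episode above 0.04 m or angle between any of bottle_clear, bottle_amber, beaker, jar's own z axis and vertical above 0.5 rad).
It also fails if it takes over 64 s, if anything falls off the work surface, if the arm or the gripper's body presses on something with over 40 N, if the wrist force passes 120 N, or if a joint passes its speed limit or range.

## Working session

There is one attempt and no reset: what is moved stays moved. The work goes in short steps, Python scripts to look and compute and a tool call to move; the robot and the scene stay as the last step left them, time stands still between calls to the robot, and variables do not carry over. Pictures are saved under pics/ and viewed, at most 10 in all, crops included, and the job is handed in when it is done.

Besides the shell and the picture viewer there is one more tool, called after "Call:" as name([rows], argument=value, ...), one row to a line, values as JSON. carry_out: Moves the arm, as the interface text tells. Its arguments: {"type":"object","properties":{"rows":{"type":"array","items":{"type":"array"}},"grip_force":{"type":"number"}},"required":["rows"]}

```bash
mkdir -p pics; python3 - <<'E'
from rig import *
import cv2
print(get_obs())
for n in("scene","top"):
    p,d=camera(n); cv2.imwrite(f"pics/{n}0.png",p[:,:,::-1]); print(n,calibration(n))
E
```

```text
{'clock': 0.0, 'joints': array([ 1.09248178e+00,  2.07418781e-01,  1.54293976e+00,  9.07270261e-06,
        1.39348521e+00, -1.50504257e-01]), 'joint_velocities': array([-0.00092147, -0.00078172,  0.00112752, -0.00253293, -0.00165277,
       -0.00095898]), 'effort': array([ 9.44786298e-04, -3.70870864e+01, -2.81416959e+01,  6.99317129e-02,
        3.63783399e-02, -2.04710768e-04]), 'tool_pos': array([0.18477065, 0.54365894, 0.20429824]), 'ee_rot': array([-3.52326756e-04,  1.63172940e-01,  9.86596840e-01, -1.06899231e-03]), 'wrist_force': array([1.0042435 , 0.41855491, 0.26733964]), 'wrist_torque': array([0.02528526, 0.00601103, 0.01589796]), 'finger_force': 0.0, 'finger_gap': 0.0942847572663355}
scene {'mtx': array([[460.85143643,   0.        , 279.52902263],
       [  0.        , 460.85143643, 213.66408003],
       [  0.        ,   0.        ,   1.        ]]), 'origin': array([1.3167092 , 0.44093588, 1.06516672]), 'attitude': array([0.42919778, 0.18807351, 0.35935547, 0.80701999])}
top {'mtx': array([[434.02283315,   0.        , 277.168868  ],
       [  0.        , 434.02283315, 217.14332185],
       [  0.        ,   0.        ,   1.        ]]), 'origin': array([ 0.3764386 , -0.11036194,  1.53113899]), 'attitude': array([-0.69759893, -0.03873543,  0.03437632,  0.71461428])}
```

View pics/scene0.png

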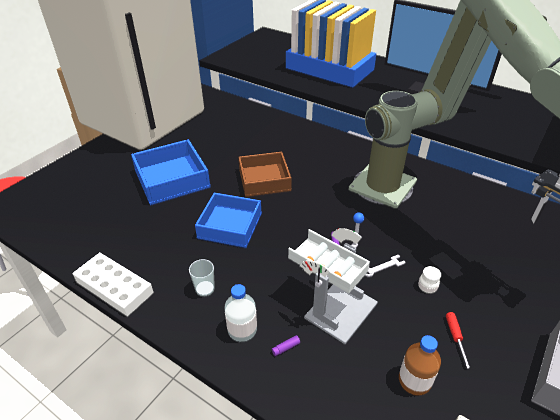

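View pics/top0.png

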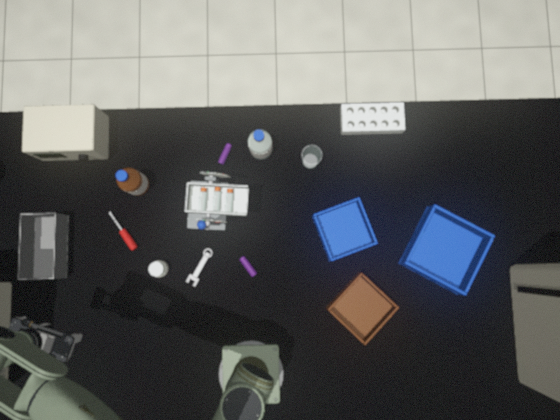

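Bin-like candidates are the small blue (top 345,229; scene 228,218), the large blue (top 447,249; scene 170,170) and the brown (top 363,307; scene 265,172). I choose the small blue. The purple vials at top (225,153) and (248,265) stay alone. The tray sits at top (216,200) with its open end to the right, and the blue knob is at top (201,225). Next I measure these.

```bash
cat >h.py <<'E'
from rig import *
import numpy as np, cv2
from scipy.spatial.transform import Rotation as R
def cloud(n):
    c=calibration(n); p,d=camera(n); K=c["mtx"]
    v,u=np.mgrid[:p.shape[0],:p.shape[1]]
    P=np.stack([(u-K[0,2])/K[0,0]*d,-(v-K[1,2])/K[1,1]*d,-d],-1)
    q=c["attitude"]; W=P@R.from_quat([q[1],q[2],q[3],q[0]]).as_matrix().T+c["origin"]
    W[d==0]=np.nan
    return p,W,cv2.cvtColor(p,cv2.COLOR_RGB2HSV)
def box(X):
    (c,s,a)=cv2.minAreaRect((X[:,:2]*1000).astype(np.float32)); return np.round(c,1),np.round(s,1),round(a,1)
def win(W,u0,u1,v0,v1):
    m=np.zeros(W.shape[:2],bool); m[v0:v1,u0:u1]=1; return m
E
python3 - <<'E'
from h import *
p,W,h=cloud("top"); z=W[...,2]
H,S,V=[h[...,i] for i in range(3)]
blue=(H>100)&(H<125)&(S>120)&(V>60)
def pr(n,m): 
    X=W[m&~np.isnan(z)]; print(n,len(X),X.mean(0).round(4),"z",np.percentile(X[:,2],[2,50,98]).round(3),*box(X))
pr("binrim",blue&win(W,300,390,185,275)&(z>.05)&(z<.07))
pr("bin",blue&win(W,300,390,185,275))
pr("bigrim",blue&win(W,395,500,195,300)&(z>.03))
w=win(W,170,260,165,245)
pr("trayrim",w&(z>.18)&(z<.205)&win(W,170,260,178,219))
pr("tray all",w&(z>.14)&(z<.205)&win(W,170,260,179,218))
pr("knob",blue&win(W,190,215,215,235))
pr("base",w&(z>.008)&(z<.02))
pr("bottle",(z>.03)&(z<.2)&win(W,240,275,120,165))
pr("beaker",(z>.03)&(z<.2)&win(W,295,330,140,175))
pur=(H>125)&(H<160)&(S>80)
pr("pur1",pur&win(W,240,260,250,280)); pr("pur2",pur&win(W,210,235,140,165))
pr("wrench",(V>120)&win(W,183,216,245,290))
p2,W2,h2=cloud("scene"); 
m=(h2[...,0]>100)&(h2[...,0]<125)&(h2[...,1]>120)&win(W2,350,368,208,226)
X=W2[m]; print("knob scene",X.mean(0),len(X),X.min(0),X.max(0))
big=np.hstack([cv2.resize(p[165:275,170:390],None,fx=3.6,fy=3.6)]); cv2.imwrite("pics/crop1.png",big[:,:,::-1])
E
```

```text
binrim 477 [ 0.4844 -0.3349  0.0591] z [0.051 0.059 0.067] [ 484.  -333.7] [169.9 171.2] 19.2
bin 2833 [ 0.487  -0.3371  0.0173] z [-0.003  0.009  0.063] [ 485.  -359.3] [208. 228.] 18.8
bigrim 1686 [ 0.407  -0.6826  0.0657] z [0.032 0.073 0.084] [ 406.3 -674.8] [229.4 228.8] 60.1
trayrim 479 [0.5798 0.0998 0.1869] z [0.18  0.186 0.196] [580.7  85.8] [190.6 128.3] 86.5
tray all 1951 [0.5809 0.0876 0.169 ] z [0.152 0.164 0.193] [581.9  84.7] [191.8 125.5] 86.1
knob 51 [0.4901 0.1168 0.2805] z [0.274 0.28  0.287] [490.1 117.4] [23.1 18.9] 9.8
base 370 [0.5497 0.145  0.012 ] z [0.008 0.012 0.018] [591.9 121.8] [309.3 275.3] 89.4
bottle 541 [ 0.771  -0.0523  0.1181] z [0.039 0.118 0.173] [782.9 -49.8] [77.9 78.8] 88.2
beaker 211 [ 0.7417 -0.2277  0.0683] z [0.033 0.071 0.094] [ 735.1 -225.5] [66.3 68.5] 22.1
pur1 186 [0.3649 0.0027 0.0146] z [-0.006  0.018  0.027] [366.5   4.6] [83.5 29.7] 34.5
pur2 149 [0.7678 0.0796 0.0165] z [-0.004  0.019  0.027] [770.8  79.8] [30.5 82. ] 66.4
wrench 305 [0.3674 0.1732 0.0052] z [-0.004  0.006  0.015] [370.5 174. ] [ 42.7 141. ] 61.4
knob scene [0.47984525 0.11478677 0.25948454] 103 [ 0.18109133 -0.00687373 -0.00464321] [0.5066208  0.13310568 0.28550255]
```

View pics/crop1.png

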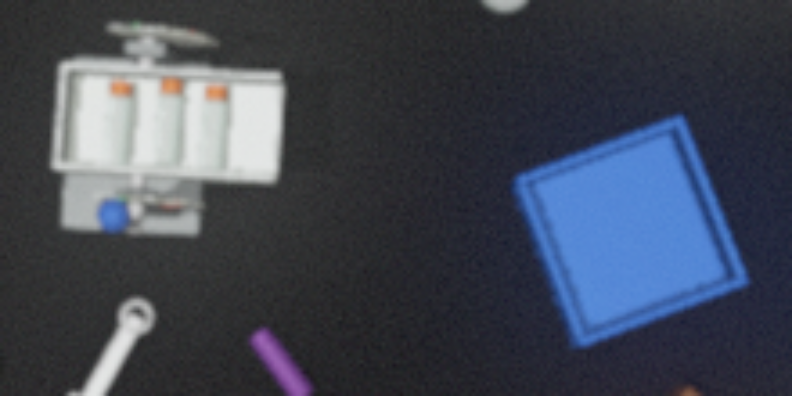

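Crop check: the 170 mm blue bin (crop 632,232) is the one. The tray's open end is on its right, the three vials have orange caps, and the knob is at crop (113,213). First I turn the tool.

Call:
carry_out([
  [[0,0,-1],1,1],
  [[0,0,-1],1,1],
  [[0,0,0],1,1],
  [[0,0,0],1,1],
  [[0,0,0],1,1],
  [[0,0,0],1,1],
  [[0,0,0],1,1],
  [[0,0,0],1,1],
])

```text
clock: 0.87
tool_pos: [0.185, 0.5442, 0.2651]
ee_rot: [0.0, 0.603, 0.798, -0.0]
wrist_force: [-0.7, -0.6, -0.1]
finger_gap: 0.094
finger_force: 0.0
```

Call:
carry_out([
  [[0,0,0],1,1],
  [[0,0,0],1,1],
  [[0,0,0],1,1],
  [[0,0,0],1,1],
  [[0,0,0],1,1],
  [[0,0,0],1,1],
  [[0,0,0],1,1],
  [[0,0,0],1,1],
])

```text
clock: 1.53
tool_pos: [0.185, 0.5442, 0.2651]
ee_rot: [0.0, 0.903, 0.43, -0.0]
wrist_force: [0.2, 1.3, 0.3]
finger_gap: 0.0941
finger_force: 0.0
```

Call:
carry_out([
  [[0,0,0],1,1],
  [[0,0,0],1,1],
  [[0,0,0],1,1],
  [[0,0,0],1,1],
  [[0,0,0],0.65,1],
  [[0,1,0],0,1],
  [[0,1,0],0,1],
  [[0,1,0],0,1],
])

```text
clock: 2.2
tool_pos: [0.2147, 0.4584, 0.2648]
ee_rot: [0.0, 0.986, 0.168, -0.0]
wrist_force: [0.8, -0.6, 0.2]
finger_gap: 0.094
finger_force: 0.0
```

Call:
carry_out([
  [[0,1,0],0,1],
  [[0,1,0],0,1],
  [[0,1,0],0,1],
  [[0,1,0],0,1],
  [[0,1,0],0,1],
  [[0,1,0],0,1],
  [[0,1,0],0,1],
  [[0,1,0],0,1],
])

```text
clock: 2.87
tool_pos: [0.2939, 0.2314, 0.2654]
ee_rot: [0.0, 0.986, 0.167, 0.0]
wrist_force: [1.4, -0.4, -0.3]
finger_gap: 0.094
finger_force: 0.0
```

Call:
carry_out([
  [[0,1,0],0,1],
  [[0,1,0],0,1],
  [[0,1,0],0,1],
  [[0,1,0],0,1],
  [[0,1,0],0,1],
  [[0,1,0],0,1],
  [[0,1,0],0,1],
  [[0,1,0],0,1],
])

```text
clock: 3.53
tool_pos: [0.373, 0.0047, 0.2655]
ee_rot: [0.0, 0.986, 0.167, 0.0]
wrist_force: [1.7, 0.9, -0.3]
finger_gap: 0.0939
finger_force: 0.0
```

Call:
carry_out([
  [[0,1,0],0,1],
  [[0,1,0],0,1],
  [[0,1,0],0,1],
  [[0,1,0],0,1],
  [[0,1,0],0,1],
  [[0,1,0],0,1],
  [[0,1,0],0,1],
  [[0,1,0],0,1],
])

```text
clock: 4.2
tool_pos: [0.4521, -0.2218, 0.2651]
ee_rot: [-0.0, 0.986, 0.167, -0.0]
wrist_force: [0.1, 1.0, 0.2]
finger_gap: 0.0938
finger_force: 0.0
```

Call:
carry_out([
  [[0,1,0],0,1],
  [[0,1,0],0,1],
  [[0,1,0],0,1],
  [[0,1,0],0,1],
  [[0,1,0],0,1],
  [[0,1,0],0,1],
  [[-0.2,0.55,1],0,1],
  [[0,0,1],0,1],
])

```text
clock: 4.87
tool_pos: [0.5121, -0.4132, 0.2067]
ee_rot: [0.003, 0.986, 0.166, 0.001]
wrist_force: [-0.1, -0.3, -0.7]
finger_gap: 0.0942
finger_force: 0.0
```

```bash
python3 - <<'E'
from h import *
o=get_obs(); print(o["clock"],o["tool_pos"],o["ee_rot"],o["joints"])
p,W,h=cloud("scene"); cv2.imwrite("pics/s2.png",p[:,:,::-1])
H,S,V=[h[...,i] for i in range(3)]; z=W[...,2]
m=(H>100)&(H<125)&(S>120)&(z>.05)&(z<.07)&(W[...,0]>.35)&(W[...,0]<.62)&(W[...,1]>-.46)&(W[...,1]<-.2)
print(box(W[m]),m.sum())
E
```

```text
4.8667 [ 0.51214976 -0.41320133  0.20669506] [0.00333652 0.98618744 0.16559306 0.00145954] [-8.09549753e-01  3.74971639e-01  1.32477664e+00 -1.33438261e-03
  1.43468187e+00  4.28701988e-01]
(array([ 485.9, -330.8]), array([177. , 172.3]), 19.6) 546
```

Call:
carry_out([
  [[0,-0.13,1],0,1],
  [[0,0,1],0,1],
  [[0,0,1],0,1],
  [[0,0,1],0,1],
  [[0,0,1],0,1],
  [[0,0,0.6],0,1],
  [[0,0,0.4],0,1],
  [[0,0,0],0,-1],
], grip_force=25)

```text
clock: 5.58
tool_pos: [0.508, -0.4019, 0.0223]
ee_rot: [-0.003, 0.986, 0.167, -0.002]
wrist_force: [-0.6, -0.0, -0.0]
finger_gap: 0.09
finger_force: 0.0
```

Call:
carry_out([
  [[0,0,0],0,-1],
  [[0,0,0],0,-1],
  [[0,0,0],0,-1],
  [[0,0,0],0,-1],
  [[0,0,0],0,-1],
  [[0,0,0],0,-1],
  [[0,0,0],0,-1],
  [[0,0,0],0,-1],
])

```text
clock: 6.25
tool_pos: [0.5098, -0.4043, 0.0256]
ee_rot: [0.0, 0.986, 0.167, 0.0]
wrist_force: [0.4, 0.2, -1.2]
finger_gap: 0.0375
finger_force: 0.0
```

Call:
carry_out([
  [[0,0,0],0,-1],
  [[0,0,0],0,-1],
  [[0,0,0],0,-1],
  [[0,0,0],0,-1],
  [[0,0,0],0,-1],
  [[0,0,0],0,-1],
  [[0,0,0],0,-1],
  [[0,0,0],0,-1],
])

```text
clock: 6.92
tool_pos: [0.5099, -0.4044, 0.0255]
ee_rot: [0.0, 0.986, 0.167, 0.0]
wrist_force: [1.3, -0.9, -1.0]
finger_gap: 0.0077
finger_force: 25.0
```

Call:
carry_out([
  [[0,0,0],0.5,-1],
  [[0,0,0],0.5,-1],
  [[0,0,0],0.5,-1],
  [[0,0,0],0.5,-1],
  [[0,0,0],0.5,-1],
  [[0,0,0],0.5,-1],
  [[0,0,0],0.33,-1],
  [[0,0,0],0,-1],
])

```text
clock: 7.58
tool_pos: [0.5097, -0.4036, 0.0255]
ee_rot: [-0.0, 0.999, -0.032, -0.0]
wrist_force: [-0.4, 0.8, 0.4]
finger_gap: 0.0079
finger_force: 25.0
```

Call:
carry_out([
  [[0.1,-0.5,0],0,-1],
  [[0.1,-0.5,0],0,-1],
  [[0.1,-0.5,0],0,-1],
  [[0.1,-0.5,0],0,-1],
  [[0.1,-0.5,0],0,-1],
  [[0.1,-0.5,0],0,-1],
  [[0.1,-0.5,0],0,-1],
  [[0.1,-0.5,0],0,-1],
])

```text
clock: 8.25
tool_pos: [0.5418, -0.2842, 0.0255]
ee_rot: [0.0, 1.0, -0.032, -0.0]
wrist_force: [-0.4, -3.0, -0.2]
finger_gap: 0.0078
finger_force: 25.0
```

```bash
python3 - <<'E'
from h import *
o=get_obs(); print(o["clock"],o["tool_pos"],o["ee_rot"],o["wrist_force"],o["finger_gap"],o["joints"])
p,W,h=cloud("scene"); cv2.imwrite("pics/s3.png",p[:,:,::-1])
H,S,V=[h[...,i] for i in range(3)]; z=W[...,2]
m=(H>100)&(H<125)&(S>120)&(z>.05)&(z<.07)&(W[...,0]>.38)&(W[...,0]<.7)&(W[...,1]>-.38)&(W[...,1]<.1)
print(box(W[m]),m.sum())
E
```

```text
8.25 [ 0.54184347 -0.28417975  0.02549293] [ 5.11170462e-05  9.99502824e-01 -3.15293560e-02 -4.74551555e-05] [-0.37397649 -2.97032784 -0.19754777] 0.007750101168462845 [-6.24308338e-01  4.79586504e-01  1.58345479e+00 -1.56380087e-04
  1.07857297e+00  1.00963106e+00]
(array([ 547.2, -199.6]), array([171.5, 175.3]), 86.1) 530
```

View pics/s3.png

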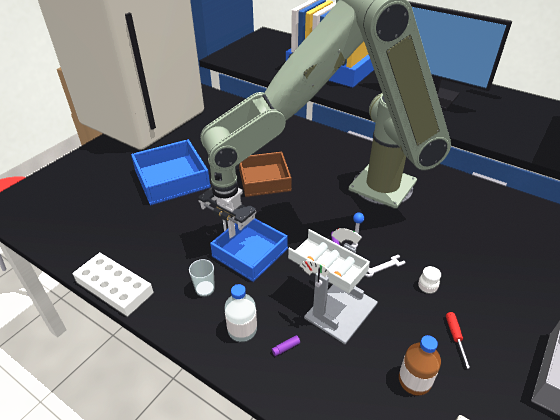

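The bin is aligned and gripped at (250,248), so I continue to the drop point.

Call:
carry_out([
  [[0.03,-0.5,0],0,-1],
  [[0.03,-0.5,0],0,-1],
  [[0.03,-0.5,0],0,-1],
  [[0.03,-0.5,0],0,-1],
  [[0.03,-0.5,0],0,-1],
  [[0.03,-0.5,0],0,-1],
  [[0.03,-0.5,0],0,-1],
  [[0.03,-0.5,0],0,-1],
])

```text
clock: 8.97
tool_pos: [0.5564, -0.1652, 0.0255]
ee_rot: [0.0, 0.999, -0.032, -0.0]
wrist_force: [0.0, -2.9, 0.3]
finger_gap: 0.0081
finger_force: 25.0
```

Call:
carry_out([
  [[0.03,-0.5,0],0,-1],
  [[0.03,-0.5,0],0,-1],
  [[0.05,-0.5,0],0,-1],
  [[0.05,-0.3,0],0,-1],
  [[0,0,0],0,-1],
  [[0,0,0],0,0],
  [[0,0,0],0,0],
  [[0,0,0],0,0],
])

```text
clock: 9.63
tool_pos: [0.5642, -0.1134, 0.0251]
ee_rot: [-0.0, 0.999, -0.032, -0.0]
wrist_force: [0.1, -0.4, 0.6]
finger_gap: 0.0244
finger_force: 0.0
```

```bash
cat >>h.py <<'E'
def state():
    o=get_obs(); print(o["clock"],o["tool_pos"].round(4),o["finger_gap"],o["joints"].round(2))
    for n in("top","scene"):
        p,W,h=cloud(n); H,S,V=[h[...,i] for i in range(3)]; x,y,z=[W[...,i] for i in range(3)]
        b=(H>100)&(H<125)&(S>120)
        m=b&(z>.05)&(z<.07)&(x>.45)&(x<.69)&(y>-.15)&(y<.12); print(n,"bin",m.sum(),*box(W[m]))
        m=b&(z>.2)&(x>.45)&(x<.52)&(y>-.02)&(y<.16); print(n,"knob",m.sum(),W[m].mean(0).round(4), np.nanmax(W[m][:,2],initial=0))
        # tray angle: floor/vial-free fit of points in tray
        m=(z>.04)&(z<.23)&(abs(x-.58)<.04)&(y<.19)&(y>-.02)&(V>150)&(S<60); X=W[m]; 
        print(n,"tray pts",m.sum(),np.degrees(np.arctan(np.polyfit(X[:,1],X[:,2],1)[0])).round(1) if len(X)>20 else '')
        o_=(H>5)&(H<18)&(S>150)&(x>.45)&(x<.7)&(y>-.15)&(y<.2); n_,_,st,ce=cv2.connectedComponentsWithStats(o_.astype(np.uint8))
        for i in range(1,n_):
            if st[i,4]>8: print("  cap",ce[i].round(0),st[i,4],np.nanmean(W[_==i],0).round(3))
    return p
E
python3 -c "from h import *;state()"
```

```text
9.6333 [ 0.5642 -0.1134  0.0251] 0.024365316228118983 [-0.35  0.42  1.68 -0.    1.05  1.29]
top bin 146 [571.2 -26. ] [168.  166.9] 89.4
top knob 50 [0.4902 0.1165 0.2807] 0.2870583022030626
top tray pts 1445 1.4
scene bin 385 [571.7 -25.4] [171.3 174.1] 85.0
scene knob 96 [0.4977 0.1213 0.2757] 0.28505839980153935
scene tray pts 1493 2.2
```

The bin is 7 mm from the drop point. I release it, rise and go over the knob.

Call:
carry_out([
  [[0,0,-0.5],0,0],
  [[0,0,-1],0,0],
  [[0,0,-1],0,0],
  [[0,0,-1],0,0],
  [[0,0,-1],0,0],
  [[0,0,-1],0,0],
  [[0,0,-1],0,0],
  [[0,0,-1],0,0],
])

```text
clock: 10.4
tool_pos: [0.5641, -0.1136, 0.2518]
ee_rot: [-0.0, 0.999, -0.032, -0.0]
wrist_force: [0.3, 1.0, 0.1]
finger_gap: 0.047
finger_force: 0.0
```

Call:
carry_out([
  [[0,0,-1],0,0],
  [[0,0,-1],0,0],
  [[0,0,-0.5],0,0],
  [[0,0,0],0,0],
  [[-0.6,-0.9,0],0,0],
  [[-0.6,-0.9,0],0,0],
  [[-0.6,-0.9,0],0,0],
  [[-0.6,-0.9,0],0,0],
])

```text
clock: 11.07
tool_pos: [0.4979, -0.0001, 0.3231]
ee_rot: [-0.0, 0.999, -0.033, -0.002]
wrist_force: [0.4, 1.2, -0.8]
finger_gap: 0.047
finger_force: 0.0
```

Call:
carry_out([
  [[-0.55,-0.9,0],0,0],
  [[0,-0.9,0],0,0],
  [[0,-0.9,0],0,0],
  [[0,-0.9,0],0,0],
  [[0,-0.3,0],0,0],
  [[0,0,0],0,0],
  [[0,0,0],0,0],
  [[0,0,0],0,0],
])

```text
clock: 11.73
tool_pos: [0.4904, 0.1159, 0.3246]
ee_rot: [0.0, 0.999, -0.033, -0.001]
wrist_force: [1.0, 0.1, -0.7]
finger_gap: 0.047
finger_force: 0.0
```

Call:
carry_out([
  [[0,0,0.6],0,0],
  [[0,0,0.6],0,0],
  [[0,0,0.5],0,0],
  [[0,0,0.25],0,0],
  [[0,0,0],0,-0.33],
  [[0,0,0],0,-0.33],
  [[0,0,0],0,-0.33],
  [[0,0,0],0,-0.33],
], grip_force=5)

```text
clock: 12.4
tool_pos: [0.4914, 0.1169, 0.2683]
ee_rot: [-0.0, 0.999, -0.032, 0.001]
wrist_force: [-0.0, -0.1, 0.8]
finger_gap: 0.0316
finger_force: 0.0
```

Call:
carry_out([
  [[0,0.17,0.01],0,-0.33],
  [[0,0.17,0.01],0,-0.33],
  [[0,0.17,0.02],0,-0.33],
  [[0,0.17,0.03],0,-0.33],
  [[0,0.16,0.04],0,-0.33],
  [[0,0.16,0.04],0,-0.33],
  [[0,0.16,0.05],0,-0.33],
  [[0,0.16,0.06],0,-0.33],
])

```text
clock: 13.07
tool_pos: [0.4878, 0.077, 0.2589]
ee_rot: [0.0, 0.999, -0.032, -0.0]
wrist_force: [0.2, 2.6, 2.2]
finger_gap: 0.0315
finger_force: 1.6
```

```bash
python3 -c "
from h import *
p=state();cv2.imwrite('pics/s4.png',cv2.resize(p[170:350,220:430],None,fx=3,fy=3)[:,:,::-1])"
```

```text
13.0667 [0.4878 0.077  0.2589] 0.03152767093102745 [-0.02 -0.01  1.66 -0.    1.48  1.62]
top bin 318 [568.5 -29.8] [169.5 170.1] 86.5
top knob 9 [ 0.481  -0.0111  0.3954] 0.4020251712481142
top tray pts 822 18.6
scene bin 527 [571.3 -26.3] [172.1 174.2] 86.0
scene knob 80 [0.4955 0.0812 0.2703] 0.44688608604882996
scene tray pts 1076 23.2
  cap [292. 259.] 9 [ 0.601 -0.009  0.133]
  cap [283. 270.] 39 [ 0.606 -0.034  0.079]
  cap [280. 279.] 35 [ 0.601 -0.048  0.025]
```

View pics/s4.png

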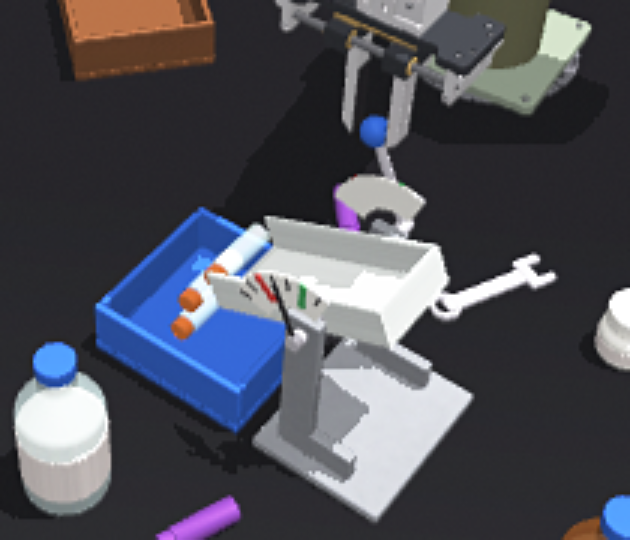

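The tray is at about 23° with its pointer between the green mark (crop 302,297) and the red mark (crop 265,288). The vials are already rolling into the bin (crop 190,300). I go on to 45°.

Call:
carry_out([
  [[0,0.15,0.07],0,-0.33],
  [[0,0.15,0.07],0,-0.33],
  [[0,0.15,0.08],0,-0.33],
  [[0,0.14,0.09],0,-0.33],
  [[0,0.13,0.1],0,-0.33],
  [[0,0.13,0.1],0,-0.33],
  [[0,0.12,0.11],0,-0.33],
  [[0,0.12,0.11],0,-0.33],
])

```text
clock: 13.83
tool_pos: [0.4859, 0.0446, 0.2369]
ee_rot: [-0.0, 0.999, -0.032, -0.0]
wrist_force: [-0.2, 2.7, 2.9]
finger_gap: 0.0314
finger_force: 1.7
```

Call:
carry_out([
  [[0,0,0],0,-0.33],
  [[0,0,0],0,-0.33],
  [[0,0,0],0,-0.33],
  [[0,0,0],0,-0.33],
  [[0,0,0],0,-0.33],
  [[0,0,0],0,-0.33],
  [[0,0,0],0,-0.33],
  [[0,0,0],0,-0.33],
])

```text
clock: 14.5
tool_pos: [0.486, 0.0448, 0.2373]
ee_rot: [0.0, 0.999, -0.032, 0.0]
wrist_force: [-0.2, -0.2, -0.6]
finger_gap: 0.0319
finger_force: 0.0
```

```bash
python3 -c "
from h import *
p=state();cv2.imwrite('pics/s5.png',cv2.resize(p[170:350,220:430],None,fx=3,fy=3)[:,:,::-1])"
```

```text
14.5 [0.486  0.0448 0.2373] 0.03186180829154672 [-0.09 -0.01  1.71 -0.    1.44  1.55]
top bin 292 [568.5 -30.1] [169. 170.] 86.5
top knob 10 [0.4876 0.0048 0.3473] 0.3801453295263739
top tray pts 378 44.8
scene bin 572 [569.9 -27.5] [171.  175.2] 87.1
scene knob 78 [0.4931 0.0501 0.2509] 0.42746739975314596
scene tray pts 415 42.4
  cap [268. 272.] 36 [ 0.599 -0.093  0.024]
  cap [276. 277.] 33 [ 0.6   -0.063  0.024]
```

View pics/s5.png

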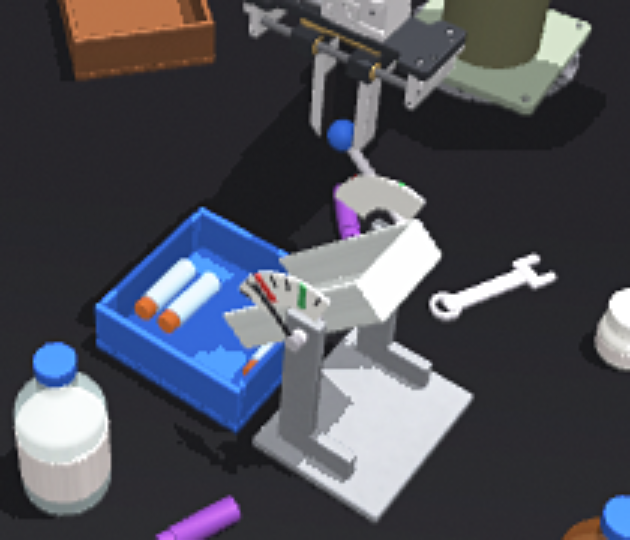

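Two vials lie at crop (165,290) and (190,300), and the third is at the near wall (252,360), all inside the bin. The tray stands near 44°. I hold a little longer, then return.

Call:
carry_out([
  [[0,0,0],0,-0.33],
  [[0,0,0],0,-0.33],
  [[0,0,0],0,-0.33],
  [[0,0,0],0,-0.33],
  [[0,0,0],0,-0.33],
  [[0,0,0],0,-0.33],
  [[0,0,0],0,-0.33],
  [[0,0,0],0,-0.33],
])

```text
clock: 15.27
tool_pos: [0.4859, 0.0449, 0.2373]
ee_rot: [0.0, 0.999, -0.032, 0.0]
wrist_force: [0.6, 0.2, -0.6]
finger_gap: 0.0315
finger_force: 0.0
```

Call:
carry_out([
  [[0,-0.12,-0.11],0,-0.33],
  [[0,-0.12,-0.11],0,-0.33],
  [[0,-0.13,-0.1],0,-0.33],
  [[0,-0.13,-0.1],0,-0.33],
  [[0,-0.14,-0.09],0,-0.33],
  [[0,-0.15,-0.08],0,-0.33],
  [[0,-0.15,-0.07],0,-0.33],
  [[0,-0.15,-0.07],0,-0.33],
])

```text
clock: 15.93
tool_pos: [0.4879, 0.0745, 0.2614]
ee_rot: [0.004, 0.999, -0.032, 0.0]
wrist_force: [-5.0, -9.1, 7.4]
finger_gap: 0.0345
finger_force: 5.8
```

Call:
carry_out([
  [[0,-0.16,-0.06],0,-0.33],
  [[0,-0.16,-0.05],0,-0.33],
  [[0,-0.16,-0.04],0,-0.33],
  [[0,-0.16,-0.04],0,-0.33],
  [[0,-0.17,-0.03],0,-0.33],
  [[0,-0.17,-0.02],0,-0.33],
  [[0,-0.17,-0.01],0,-0.33],
  [[0,-0.23,0],0,-0.33],
])

```text
clock: 16.6
tool_pos: [0.491, 0.1155, 0.2708]
ee_rot: [0.004, 0.999, -0.033, 0.001]
wrist_force: [-6.1, -10.3, 13.6]
finger_gap: 0.0789
finger_force: 7.4
```

Call:
carry_out([
  [[0,0,0],0,-0.33],
  [[0,0,0],0,-0.33],
  [[0,0.06,0],0,0],
  [[0,0,0],0,0],
  [[0,0,0],0,0],
  [[0,0,0],0,0],
  [[0,0,0],0,0],
  [[0,0,0],0,0],
])

```text
clock: 17.27
tool_pos: [0.4909, 0.1136, 0.2709]
ee_rot: [0.004, 0.999, -0.033, 0.001]
wrist_force: [-6.8, -9.4, 14.2]
finger_gap: 0.0743
finger_force: 7.5
```

```bash
python3 -c "
from h import *
p=state();cv2.imwrite('pics/s6.png',cv2.resize(p[170:350,220:430],None,fx=3,fy=3)[:,:,::-1])"
```

```text
17.2667 [0.4909 0.1136 0.2709] 0.07434284812024541 [ 0.06  0.01  1.63 -0.01  1.51  1.7 ]
top bin 377 [568.5 -29.7] [169.8 170.5] 86.5
top knob 0 [nan nan nan] 0.0
top tray pts 1058 16.4
scene bin 540 [569.5 -27.4] [172.4 173.5] 86.7
scene knob 95 [0.4953 0.0932 0.275 ] 0.4608350488098856
scene tray pts 1107 20.5
  cap [268. 272.] 29 [ 0.599 -0.093  0.023]
  cap [276. 277.] 34 [ 0.6   -0.063  0.023]h.py:21: RuntimeWarning: Mean of empty slice.
  m=b&(z>.2)&(x>.45)&(x<.52)&(y>-.02)&(y<.16); print(n,"knob",m.sum(),W[m].mean(0).round(4), np.nanmax(W[m][:,2],initial=0))
  ret = um.true_divide(
```

View pics/s6.png

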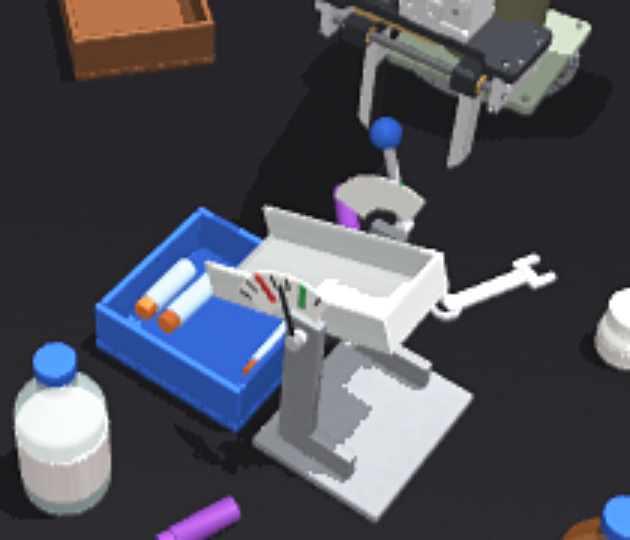

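The 5 N grip let the finger give, and the tray stopped at about 18°. I stiffen the grip and close to centre the knob.

Call:
carry_out([
  [[0,0,0.15],0,0.3],
  [[0,0,0],0,0.2],
  [[0,0,0],0,0.1],
  [[0,0,0],0,0],
  [[0,0,0],0,-0.1],
  [[0,0,0],0,-0.2],
  [[0,0,0],0,-0.3],
  [[0,0,0],0,-0.35],
], grip_force=30)

```text
clock: 18.03
tool_pos: [0.4918, 0.1157, 0.2643]
ee_rot: [0.002, 0.999, -0.032, 0.002]
wrist_force: [-0.1, -5.2, 4.6]
finger_gap: 0.0313
finger_force: 2.6
```

Call:
carry_out([
  [[0,0,0],0,-0.35],
  [[0,0,0],0,-0.35],
  [[0,0,0],0,-0.35],
  [[0,0,0],0,-0.35],
  [[0,0,0],0,-0.35],
  [[0,0,0],0,-0.35],
  [[0,0,0],0,-0.35],
  [[0,0,0],0,-0.35],
])

```text
clock: 18.7
tool_pos: [0.4918, 0.1159, 0.2643]
ee_rot: [0.002, 0.999, -0.032, 0.002]
wrist_force: [-0.6, -5.3, 3.6]
finger_gap: 0.0308
finger_force: 2.6
```

```bash
python3 -c "
from h import *
p=state()" 2>/dev/null
```

```text
18.7 [0.4918 0.1159 0.2643] 0.03080896588838836 [ 0.06  0.01  1.63 -0.    1.49  1.7 ]
top bin 377 [568.8 -29.6] [170.1 170.6] 86.3
top knob 0 [nan nan nan] 0.0
top tray pts 1114 1.1
scene bin 498 [569.3 -26.7] [173.7 176.8] 85.6
scene knob 92 [0.4982 0.1185 0.2779] 0.45397633428806283
scene tray pts 1416 4.5
  cap [268. 272.] 30 [ 0.599 -0.093  0.023]
  cap [276. 277.] 33 [ 0.6   -0.063  0.023]
```

Call:
carry_out([
  [[0,-0.1,0],0,-0.35],
  [[0,0,0],0,-0.35],
  [[0,0.06,0],0,-0.2],
  [[0,0,0],0,0],
  [[0,0,0],0,0.2],
  [[0,0,0],0,0.2],
  [[0,0,-0.5],0,0.2],
  [[0,0,-0.8],0,0.2],
])

```text
clock: 19.47
tool_pos: [0.4883, 0.1186, 0.298]
ee_rot: [0.0, 0.999, -0.032, -0.004]
wrist_force: [-0.4, 0.8, -0.9]
finger_gap: 0.0564
finger_force: 0.0
```

Call:
carry_out([
  [[0,0,-1],0,0.2],
  [[0,0,-1],0,0.2],
  [[0,0,-1],0,0.2],
  [[-1,0,0],0,0.2],
  [[-1,0,0],0,0.2],
  [[0,0,0],0,0.2],
  [[0,0,0],0,0.2],
  [[0,0,0],0,0.2],
])

```text
clock: 20.13
tool_pos: [0.431, 0.1223, 0.391]
ee_rot: [-0.0, 0.999, -0.032, 0.0]
wrist_force: [-0.1, -0.2, -0.3]
finger_gap: 0.0563
finger_force: 0.0
```

```bash
python3 -c "
from h import *
p=state();cv2.imwrite('pics/s7.png',cv2.resize(p[170:350,220:430],None,fx=3,fy=3)[:,:,::-1])" 2>/dev/null
```

```text
20.1333 [0.431  0.1223 0.391 ] 0.05630389837904816 [ 0.08 -0.15  1.54  0.    1.76  1.72]
top bin 372 [568.4 -29.6] [169.9 170. ] 86.4
top knob 37 [0.4917 0.1163 0.281 ] 0.28807435032355455
top tray pts 1510 0.7
scene bin 497 [572.  -26.4] [172.9 172.6] 85.6
scene knob 101 [0.4952 0.1198 0.2911] 0.5810662411824045
scene tray pts 1436 2.7
  cap [268. 272.] 36 [ 0.599 -0.093  0.024]
  cap [276. 277.] 34 [ 0.6   -0.064  0.023]
```

View pics/s7.png

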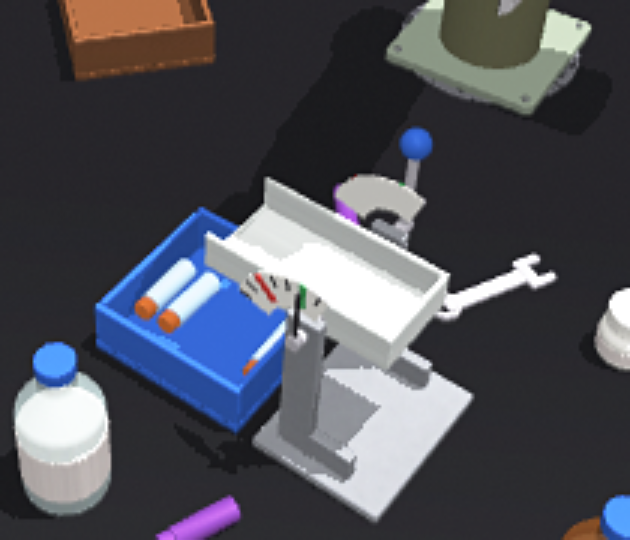

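The pointer is at the green mark (crop 302,297), the knob is back at its starting place, and the vials are in the bin. The gripper is clear, so I hand the job in.

```bash
python3 -c "
from rig import *
print(close_job())"
```

```text
the job is handed in; nothing more can be done
None
```

I handed the job in at about 20 s; it gave no verdict, but my last measurements put the bin about 7 mm from the drop point with all three vials in it, and the tray back level at the green mark after holding near 44°.

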